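# Release and hold open the cover of a test fixture

## Robot

A 6-joint arm with a two-finger parallel gripper is mounted at the origin on the work surface. World frame = base frame: x ahead of the robot, y to its left, z up, the work surface at z = 0. Lengths are in m, angles in rad, forces in N, time in s.
With the tool pointing down it reaches from about 0.375 to 0.975 m from the base axis. Payload 3.8 kg.
Tool frame: the origin (TCP) lies at the very end of the fingers, on their centre line; the grasp point (between the pads) lies 19 mm behind it; x points along the fingers, z is the direction in which the jaws open and shut, and the axes are right-handed (so a half turn about x gives the same grasp; the last joint's range is limited). The gripper opens to 85 mm and grips with 20 to 120 N. Pads are 22 mm wide; open, the fingers measure 114 mm over their backs; the gripper's body (76 mm by 85 mm) begins 54 mm behind the grasp point. The pads swing forward as they close: fully open they stand 13 mm farther back than shut.
Start: joints at [-1.385, 0.264, 1.604, -0, 1.274, -0.037], TCP at [0.149, -0.658, 0.196] pointing down, gripper open.
Joint ranges: [-2.63, 2.63], [-0.94, 2.18], [0.31, 2.57], [-1.31, 4.45], [0, 2.66], [-2.55, 2.55]. Speed limits (rad/s): [2.57, 2.57, 3.14, 3.14, 3.14, 3.14].

## Interface

Orientations are given as [roll, pitch, yaw] about the fixed x, y, z axes, in that order (R = Rz(yaw) Ry(pitch) Rx(roll)).
In Python, from rig import get_obs, read_camera, get_calibration, close_job gives the robot as it stands.
- The arm moves only by the shell command python3 -m crank 'ROWS'. ROWS is JSON, a list of rows, each an object of numbers: "x", "y", "z": the shift along the tool's x, y, z in cm; "twist": the turn about the tool's x in degrees; "fingers": the opening in per cent of the stroke, from 0 (shut) to 100 (fully open). A call has 1 to 20 rows; each row is the pose to reach, as a shift and turn from the pose commanded when the call began, along the tool's axes at that moment; what a row does not reach only later rows make up. A row lasts 1/12 s, in which the tool goes at most 41.7 mm and 7.16 degrees, less where a joint would pass 70% of its speed; a pose out of reach is approached as far as the arm can. A call with a gripper value outside its range is refused whole. The fingers move at their own pace and stop on an object; the grip force is fixed at half the most. Time passes only in rows, so rows that repeat a pose let the fingers close. It gives the time, the measured TCP pose, the force and the opening at its end, in the units of the state.
- get_obs(): the state, without advancing time (a new reading comes with each control period).
- read_camera(name): name is "side" or "top"; returns the picture (384x512x3 uint8, red, green, blue); there is no depth.
- get_calibration(name): a dict with "fx", "fy", "cx", "cy" (pixels), "camera_from_world" (4x4, takes a point from world to camera coordinates). Camera axes: x right, y down, z forward; pixel columns grow to the right and rows downward; lengths in m; the calibration is good to about 2 mm. A picture is of the moment at which its call begins. get_calibration takes no time and is no camera call.
- close_job(): hands the job in, once; it reports no verdict.
The state is a dict: "time_s": time; "qpos": joint angles; "dq": joint speeds; "tau": joint torques, N m; "ee_pos": TCP position; "ee_rot": TCP orientation; "ft_force": force on the tool from outside, world axes, zero at the start; "torque": the same for the moment, N m; "gripper_width": finger opening in m.
Only numpy, scipy, OpenCV 4.12 (cv2) and the standard library are available. Lean on these libraries where they do the work, as an engineer would, in place of code of your own. Each camera call takes 0.05 s, during which the arm holds its last target.

## Task

On the grey component test fixture, first swing the clamp lever on its side fully outwards to its stop, so that it lets go of the closed cover. Then raise the cover by its black bar handle to an opening of about 50 degrees and hold it there with the gripper so that a colleague can get at the board inside: the cover falls shut when let go, so finish while still holding it, steady, with the lever left open. Leave the other things on the bench where they are.

Things in the scene. Friction and masses are not known exactly. Their poses are not given: they have to be found in the camera images.
- fixture: Fixed open-topped grey metal box, 200 x 200 mm, 80 mm high, walls 8 mm, a green circuit board inside. Origin: centre of its underside, on the table. Its x axis points from its front (the side nearest the robot) to the hinge side; y to its left; the lever is on its right side (-y). It stands turned by up to 0.3 rad about z.
- cover_panel: The hinged cover: aluminium frame 200 x 200 x 10 mm with a clear window, 0.3 to 0.6 kg, lying on the box when closed. Origin on the hinge line, mid-width. When closed its axes are parallel to the fixture's and it extends 200 mm towards -x, its top 10 mm above the origin. Near its front edge a round black bar handle stands on two posts (see cover_handle).
- cover_handle (a point): Middle of the bar handle, on its centre line: in the cover_panel frame at x -165, y +20, z +50 mm; moves with the cover. The bar is 12 mm thick, 90 mm long along y, 40 mm (centre line) above the panel's top, 35 mm from its front edge, with 12 mm posts at both ends. Cover closed: 131 mm above the table.
- cover_hinge (a point): Point on the hinge line of the cover, mid-width, 81 mm above the table, at x +100 mm in the fixture frame. The hinge line runs along the fixture's y axis. It does not move.
- cover (a joint): Opening angle of the cover in rad: 0 closed, grows as the front edge rises; stop at 1.4. 50 degrees is 0.87. No stay, almost no friction: it falls shut from any angle when released.
- lever_knob (a point): Centre of the black knob on the free end of the clamp lever: a cylinder 24 mm in diameter and 28 mm long, lying along the fixture's x axis. It moves with the lever, 100 mm from the pivot line. With the lever shut it is 145 mm above the table.
- lever_pivot (a point): Point on the lever's pivot line, 45 mm above the table on the right side of the fixture (fixture frame x -30, y -112 mm). The pivot line runs along the fixture's x axis. It does not move.
- lever (a joint): Angle of the clamp lever (steel strip 12 x 8 mm) in rad: 0 upright = shut, its hook lies over the cover's right edge and holds it down; grows as the knob swings outwards (fixture -y) and down; stop at 1.3. Friction 0.12 N m (1.2 N at the knob) keeps it where it is left. Starts at 0 to 0.1. At 1.3 the knob is 72 mm above the table, 96 mm outwards of the pivot.
- heatsink: Bystander: loose finned aluminium heat sink, 70 x 50 x 30 mm, left of the fixture. Origin: centre of its underside.
- driver: Bystander: loose screwdriver 160 mm long, lying in front of the fixture. Origin under its middle.
- adapter: Bystander: loose black plug adapter, 50 x 35 x 25 mm with two brass studs, 37 mm high in all, right of the fixture and behind the lever. Origin: centre of its underside.
- parts_tray: Bystander: loose grey tray 100 x 140 x 30 mm with dividers. Origin: centre of its underside.
- meter: Bystander: loose black hand meter 160 x 80 x 35 mm lying flat. Origin: centre of its underside.
- mug: Bystander: loose white mug, 76 mm across, 90 mm high. Origin: centre of its underside.
- spool: Bystander: loose copper-coloured spool, 56 mm across, 45 mm high. Origin: centre of its underside.

How it is judged:
On the way:
1. the clamp lever is swung outwards (past 1.0 rad) while the cover is still closed (value of joint lever above 1 rad and value of joint cover below 0.06 rad), for 0.2 s.
At the end, for the whole second after the job is handed in: The gripper's fingers hold the cover (contact force above 0.5 N) steady (under 0.08 rad/s) at 50 degrees, between 43.5 and 56 degrees (0.76 to 0.98 rad), and the lever is still swung out past 1.0 rad (value of joint cover between 0.76 and 0.98 rad and velocity of joint cover between -0.08 and 0.08 rad/s and contact force between cover_panel and the fingers above 0.5 N and value of joint lever above 1 rad); the arm keeps its last pose, push and grip.
It fails at once if a bystander is moved by more than 30 mm (distance of any of heatsink, driver, adapter, parts_tray, meter, mug, spool from where it was at the start of the episode above 0.03 m).
It also fails if it takes over 48 s, if anything falls off the work surface, if the arm or the gripper's body presses on something with over 40 N, if the wrist force passes 120 N, or if a joint passes its speed limit or range.

## Working session

There is one attempt and no reset: what is moved stays moved. The work goes in short steps, Python scripts to look and compute and a shell command to move; the robot and the scene stay as the last step left them, time stands still between calls to the robot, and variables do not carry over. Pictures are saved under pics/ and viewed, and the job is handed in when it is done.

```bash
ls; mkdir -p pics; python3 - <<'E'
from rig import *
import cv2,json
o=get_obs();print(o)
for n in("side","top"):
    im=read_camera(n);cv2.imwrite(f"pics/{n}0.png",im[:,:,::-1]);c=get_calibration(n);print(n,c)
E
```

```text
pics
{'time_s': 0.0, 'qpos': array([-1.38490319e+00,  2.64776825e-01,  1.60540707e+00, -8.80754870e-07,
        1.27367432e+00, -3.68666383e-02]), 'dq': array([-0.00050893, -0.00242612,  0.00093157, -0.00048173,  0.00186544,
        0.00021463]), 'tau': array([-2.26835050e-04, -5.15117705e+01, -3.67318225e+01, -1.85466756e-04,
        1.29128623e-02,  1.05921356e-05]), 'ee_pos': array([ 0.14899083, -0.65751222,  0.19502829]), 'ee_rot': array([3.10509748, 1.56853077, 1.75706119]), 'ft_force': array([0.31863297, 0.33402875, 0.24195067]), 'torque': array([-0.02287969, -0.01513491,  0.04078205]), 'gripper_width': 0.08537639460817976}
side {'fx': 364.73774798671104, 'fy': 364.73774798671104, 'cx': 262.5840152303253, 'cy': 188.64924990345722, 'camera_from_world': array([[ 0.96117814, -0.27581048, -0.00807215, -0.51526663],
       [-0.20425525, -0.69153569, -0.69286231,  0.19047557],
       [ 0.18551651,  0.66761289, -0.72102473,  0.98999953],
       [ 0.        ,  0.        ,  0.        ,  1.        ]])}
top {'fx': 417.5761874243552, 'fy': 417.5761874243552, 'cx': 260.5052718256959, 'cy': 184.17017933963947, 'camera_from_world': array([[-0.00136324, -0.99998987, -0.00428994, -0.01487791],
       [-0.98616986,  0.00205536, -0.16572505,  0.54896257],
       [ 0.16573219,  0.00400469, -0.98616267,  1.24417351],
       [ 0.        ,  0.        ,  0.        ,  1.        ]])}
```

View pics/side0.png

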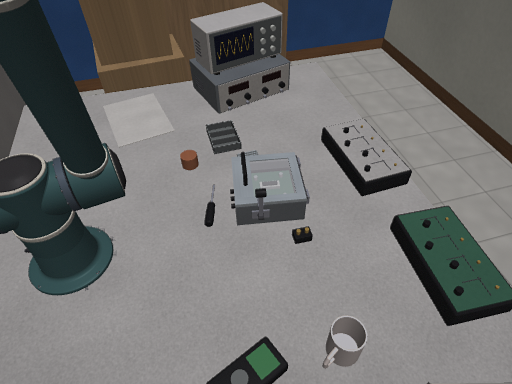

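View pics/top0.png

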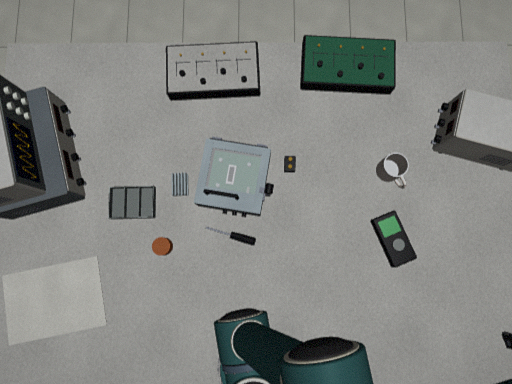

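The top view shows the handle at about (205–239, 192–197) and the knob at about (268, 189), with the screwdriver in front, the adapter at (290, 163) and the heat sink at (180, 184). I'll enlarge both views.

```bash
python3 - <<'E'
import cv2
a=cv2.imread("pics/top0.png")[120:260,160:310];cv2.imwrite("pics/top0z.png",cv2.resize(a,None,fx=4,fy=4,interpolation=cv2.INTER_CUBIC))
a=cv2.imread("pics/side0.png")[110:260,180:330];cv2.imwrite("pics/side0z.png",cv2.resize(a,None,fx=4,fy=4,interpolation=cv2.INTER_CUBIC))
E
```

```text
(no output)
```

View pics/top0z.png

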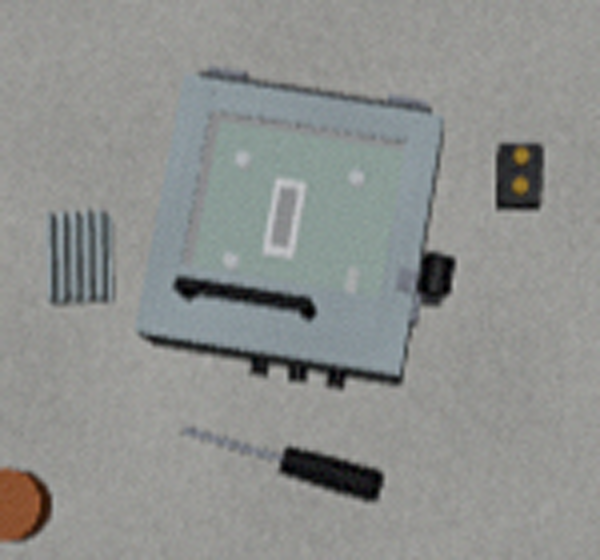

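View pics/side0z.png

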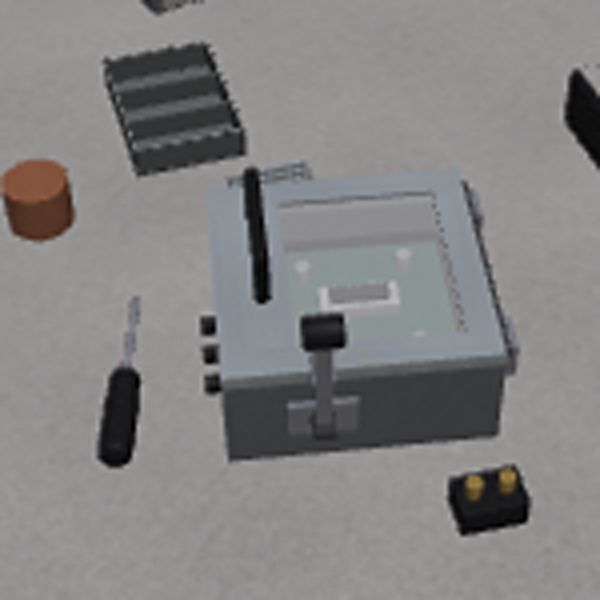

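```bash
cat > h.py <<'E'
import numpy as np
from rig import *
from scipy.spatial.transform import Rotation as R
def proj(n,P):
    c=get_calibration(n);T=c["camera_from_world"];q=np.atleast_2d(P)@T[:3,:3].T+T[:3,3]
    return np.c_[c["fx"]*q[:,0]/q[:,2]+c["cx"],c["fy"]*q[:,1]/q[:,2]+c["cy"]]
E
python3 - <<'E'
from h import *
from scipy.optimize import least_squares
loc=lambda th:np.array([[-.1,.1,.091],[-.1,-.1,.091],[.1,-.1,.091],[.1,.1,.091],[-.065,.059,.134],[-.065,-.019,.134],[-.030,-.112-.1*np.sin(th),.045+.1*np.cos(th)]])
top=np.array([[138,333],[402,380],[441,117],[187,72],[187,286],[305,307],[437,278]])/4+[159.6,119.6]
side=np.array([[208,185],[222,372],[508,357],[468,170],[252,176],[263,294],[324,331]])/4+[179.6,109.6]
def W(p):
    x,y,a,th=p;c,s=np.cos(a),np.sin(a);L=loc(th);return np.c_[x+c*L[:,0]-s*L[:,1],y+s*L[:,0]+c*L[:,1],L[:,2]]
f=lambda p:np.r_[(proj("top",W(p))-top).ravel(),(proj("side",W(p))-side).ravel()]
r=least_squares(f,[.55,0,0,.05],loss="soft_l1");print(r.x,np.round(f(r.x).reshape(-1,2),1));print(W(r.x))
E
```

```text
[ 0.56890618  0.06717254 -0.1741073   0.0132734 ] [[ -0.8  -0.7]
 [ -0.2  -0.9]
 [  1.4  -0.2]
 [ -0.    0.1]
 [  0.9  -0.3]
 [ -1.8  -0.9]
 [ -0.2  -0.6]
 [ -0.3   1.1]
 [ -0.5   2.3]
 [  0.   -0. ]
 [ -1.9   0.1]
 [  0.1   0.6]
 [ -0.8 -10.8]
 [ -0.3   0.5]]
[[ 0.48774093  0.1829836   0.091     ]
 [ 0.45309513 -0.01399271  0.091     ]
 [ 0.65007144 -0.04863851  0.091     ]
 [ 0.68471724  0.1483378   0.091     ]
 [ 0.51510939  0.13654044  0.134     ]
 [ 0.50159753  0.05971968  0.134     ]
 [ 0.51972816 -0.03924456  0.14499119]]
```

```bash
cat >> h.py <<'E'
FX,FY,FA=0.5689,0.0672,-0.1741
RF=R.from_euler("z",FA).as_matrix()
def fw(p): return RF@np.array(p)+[FX,FY,0]
def tool(o=None):
    o=o or get_obs();return o["ee_pos"],R.from_euler("xyz",o["ee_rot"]).as_matrix()
def delta(target):
    p,M=tool();return M.T@(np.array(target)-p)*100
def unproj(n,uv,z):
    c=get_calibration(n);T=c["camera_from_world"];d=T[:3,:3].T@np.array([(uv[0]-c["cx"])/c["fx"],(uv[1]-c["cy"])/c["fy"],1]);o=-T[:3,:3].T@T[:3,3]
    return o+d*(z-o[2])/d[2]
E
python3 - <<'E'
from h import *
p,M=tool();print(M.round(3))
for n in("top",):
  for nm,uv,z in(("adapter",(290,163),.03),("driver",(230,235),.01),("heatsink",(180,184),.03)):
    P=unproj(n,uv,z);print(nm,P,RF.T@(P-[FX,FY,0]))
xf=RF[:,0]
for s in(1,-1):
    v=M.T@(s*xf); print("twist",np.degrees(np.arctan2(-v[1],v[2])))
k=fw([-.03,-.113,.145]);print("knob",k)
print("over knob d",delta(k+[0,0,.07]),"at knob",delta(k-[0,0,.019]))
E
```

```text
[[-0.     0.975  0.221]
 [ 0.002  0.221 -0.975]
 [-1.     0.    -0.002]]
adapter [ 0.61908566 -0.10885825  0.03      ] [ 0.07992412 -0.1647035   0.03      ]
driver [0.39467857 0.07951412 0.01      ] [-0.17372077 -0.01805099  0.01      ]
heatsink [0.55265236 0.23624578 0.03      ] [-0.04528444  0.16367584  0.03      ]
twist -67.25971980139133
twist 112.74028019860869
knob [ 0.51977945 -0.03889511  0.145     ]
over knob d [ -1.87371358  49.83202549 -52.15248609] at knob [  7.02626819  49.8314256  -52.13448287]
```

```bash
python3 -m crank '[{"x":-2,"y":49.8,"z":-52.2,"twist":-67.3,"fingers":65},{"x":-2,"y":49.8,"z":-52.2,"twist":-67.3,"fingers":65},{"x":-2,"y":49.8,"z":-52.2,"twist":-67.3,"fingers":65},{"x":-2,"y":49.8,"z":-52.2,"twist":-67.3,"fingers":65},{"x":-2,"y":49.8,"z":-52.2,"twist":-67.3,"fingers":65},{"x":-2,"y":49.8,"z":-52.2,"twist":-67.3,"fingers":65},{"x":-2,"y":49.8,"z":-52.2,"twist":-67.3,"fingers":65},{"x":-2,"y":49.8,"z":-52.2,"twist":-67.3,"fingers":65},{"x":-2,"y":49.8,"z":-52.2,"twist":-67.3,"fingers":65},{"x":-2,"y":49.8,"z":-52.2,"twist":-67.3,"fingers":65},{"x":-2,"y":49.8,"z":-52.2,"twist":-67.3,"fingers":65},{"x":-2,"y":49.8,"z":-52.2,"twist":-67.3,"fingers":65},{"x":-2,"y":49.8,"z":-52.2,"twist":-67.3,"fingers":65},{"x":-2,"y":49.8,"z":-52.2,"twist":-67.3,"fingers":65},{"x":-2,"y":49.8,"z":-52.2,"twist":-67.3,"fingers":65},{"x":-2,"y":49.8,"z":-52.2,"twist":-67.3,"fingers":65},{"x":-2,"y":49.8,"z":-52.2,"twist":-67.3,"fingers":65},{"x":-2,"y":49.8,"z":-52.2,"twist":-67.3,"fingers":65},{"x":-2,"y":49.8,"z":-52.2,"twist":-67.3,"fingers":65},{"x":-2,"y":49.8,"z":-52.2,"twist":-67.3,"fingers":65}]'
python3 - <<'E'
from h import *
import cv2
p,M=tool();print(M.round(3),p,RF.T@(p-[FX,FY,0]),get_obs()["gripper_width"])
k=fw([-.03,-.113,.145]);print(delta(k-[0,0,.019]))
a=read_camera("side")[90:270,160:360,::-1];b=read_camera("top")[80:260,150:350,::-1]
cv2.imwrite("pics/1.png",np.vstack([cv2.resize(np.hstack([a,b]),None,fx=2,fy=2,interpolation=3)]))
E
```

```text
time_s: 1.77
ee_pos: [0.5191, -0.0388, 0.2158]
ee_rot: [-2.638, 1.569, -2.809]
ft_force: [-0.1, -0.4, 0.9]
gripper_width: 0.0556
[[-0.002  0.17   0.985]
 [-0.001  0.985 -0.17 ]
 [-1.    -0.001 -0.001]] [ 0.51908706 -0.03879961  0.21576594] [-0.03069846 -0.11302588  0.21576594] 0.05564921111810653
[8.97647455 0.00978248 0.08330754]
```

View pics/1.png

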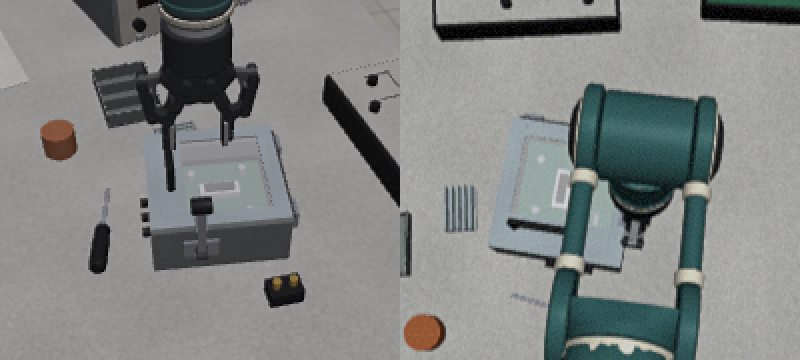

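The two fingertips stand at (170, 185) and (225, 140), above and on either side of the knob at (202, 207). I'll go down and grip it.

```bash
python3 -m crank '[{"x":3,"z":0.1,"fingers":65},{"x":6,"z":0.1,"fingers":65},{"x":8,"z":0.1,"fingers":65},{"x":9,"z":0.1,"fingers":65},{"x":9,"z":0.1,"fingers":65},{"x":9,"z":0.1,"fingers":0},{"x":9,"z":0.1,"fingers":0},{"x":9,"z":0.1,"fingers":0},{"x":9,"z":0.1,"fingers":0},{"x":9,"z":0.1,"fingers":0},{"x":9,"z":0.1,"fingers":0},{"x":9,"z":0.1,"fingers":0},{"x":9,"z":0.1,"fingers":0}]'
python3 - <<'E'
from h import *
import cv2
p,M=tool();print(p,RF.T@(p-[FX,FY,0]),get_obs()["gripper_width"])
a=read_camera("side")[110:260,180:330,::-1]
cv2.imwrite("pics/2.png",cv2.resize(a,None,fx=4,fy=4,interpolation=3))
for t in np.arange(0,1.36,.13): print(round(t,2),"y %.2f x %.2f"%(-10*np.sin(t),10*(1-np.cos(t))))
E
```

```text
[ 0.51860319 -0.04014328  0.21589161] [-0.03094227 -0.11443306  0.21589161] 0.0557027141795542
0.0 y -0.00 x 0.00
0.13 y -1.30 x 0.08
0.26 y -2.57 x 0.34
0.39 y -3.80 x 0.75
0.52 y -4.97 x 1.32
0.65 y -6.05 x 2.04
0.78 y -7.03 x 2.89
0.91 y -7.90 x 3.86
1.04 y -8.62 x 4.94
1.17 y -9.21 x 6.10
1.3 y -9.64 x 7.33invalid input
```

View pics/2.png

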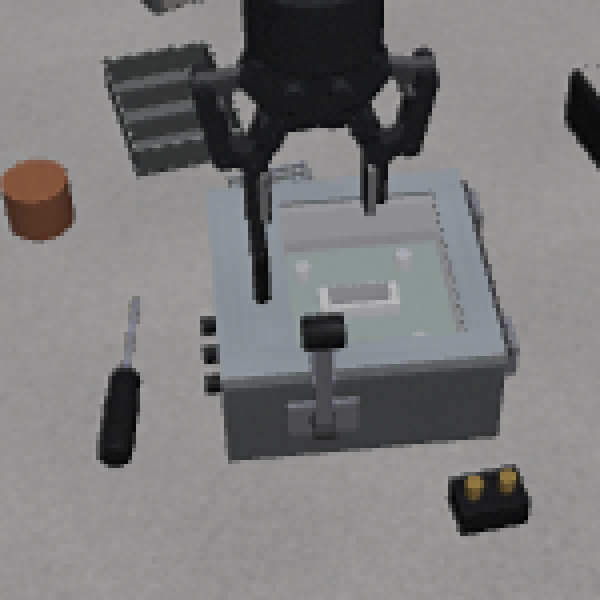

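The call was refused and nothing moved. The rows probably need every key, so I'll send it again with all five.

```bash
python3 -m crank '[{"x":3,"y":0,"z":0.1,"twist":0,"fingers":65},{"x":6,"y":0,"z":0.1,"twist":0,"fingers":65},{"x":8,"y":0,"z":0.1,"twist":0,"fingers":65},{"x":9,"y":0,"z":0.1,"twist":0,"fingers":65},{"x":9,"y":0,"z":0.1,"twist":0,"fingers":65},{"x":9,"y":0,"z":0.1,"twist":0,"fingers":0},{"x":9,"y":0,"z":0.1,"twist":0,"fingers":0},{"x":9,"y":0,"z":0.1,"twist":0,"fingers":0},{"x":9,"y":0,"z":0.1,"twist":0,"fingers":0},{"x":9,"y":0,"z":0.1,"twist":0,"fingers":0},{"x":9,"y":0,"z":0.1,"twist":0,"fingers":0},{"x":9,"y":0,"z":0.1,"twist":0,"fingers":0},{"x":9,"y":0,"z":0.1,"twist":0,"fingers":0}]'
python3 - <<'E'
from h import *
import cv2
p,M=tool();print(p,RF.T@(p-[FX,FY,0]),get_obs()["gripper_width"])
a=read_camera("side")[110:260,180:330,::-1]
cv2.imwrite("pics/3.png",cv2.resize(a,None,fx=4,fy=4,interpolation=3))
E
```

```text
time_s: 3.0
ee_pos: [0.5206, -0.0393, 0.1265]
ee_rot: [0.002, 1.571, -0.171]
ft_force: [-0.1, -0.2, 0.7]
gripper_width: -0.0
[ 0.52056412 -0.03926115  0.12654642] [-0.02916379 -0.11322459  0.12654642] -3.0723406631127015e-05
```

View pics/3.png

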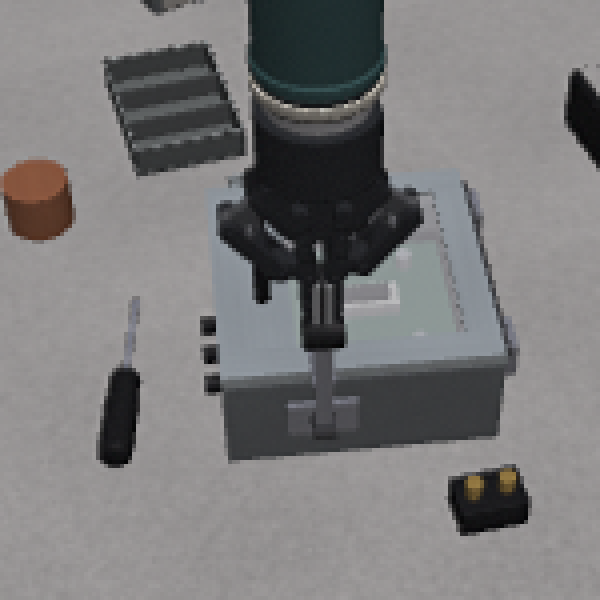

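```bash
python3 - <<'E'
from h import *
p,M=tool()
z=lambda n,P:((proj(n,P)-[180,110])*4).round(0)
print("tcp",z("side",p),"20mm back",z("side",p+[0,0,.02]))
for th in(0,.05,.1): print(th,z("side",fw([-.03,-.112-.1*np.sin(th),.045+.1*np.cos(th)])))
print("pivot",z("side",fw([-.03,-.112,.045])))
print(((proj("top",p)-[160,120])*4))
E
```

```text
tcp [[323. 350.]] 20mm back [[322. 330.]]
0 [[321. 330.]]
0.05 [[322. 336.]]
0.1 [[322. 342.]]
pivot [[323. 427.]]
[[434.05540863 276.97248064]]
```

```bash
python3 - <<'E'
from h import *
import cv2
a=read_camera("side")[160:225,230:290,::-1];b=read_camera("top")[150:215,240:300,::-1]
cv2.imwrite("pics/4.png",cv2.resize(np.hstack([a,b]),None,fx=6.5,fy=6.5,interpolation=3))
print(proj("top",tool()[0]),get_obs()["gripper_width"],get_obs()["ft_force"],get_obs()["torque"])
E
```

```text
[[268.5248213  189.26871477]] -0.00015787657363369834 [-0.10459111  0.46641586  0.07343648] [ 0.03829333 -0.03613216 -0.00831356]
```

View pics/4.png

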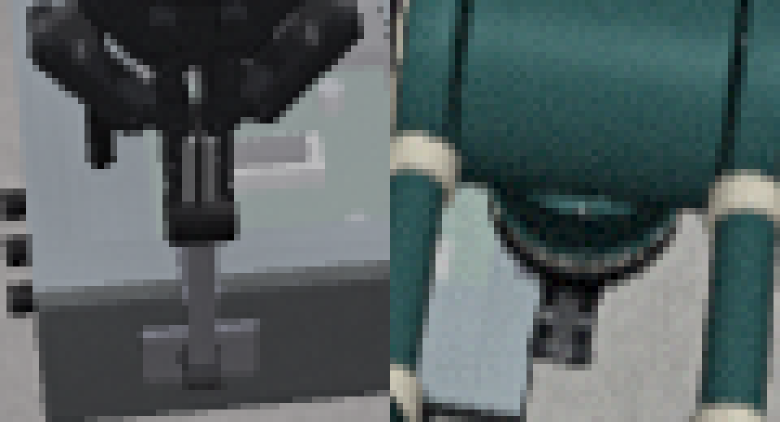

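```bash
python3 - <<'E'
from h import *
import cv2
a=cv2.imread("pics/side0.png")[175:225,235:285];b=read_camera("side")[175:225,235:285,::-1]
im=np.clip(cv2.resize(np.hstack([a,b]),None,fx=8,fy=8,interpolation=0).astype(float)*2,0,255)
cv2.imwrite("pics/5.png",im)
E
```

```text
[ WARN:0@1.219] global loadsave.cpp:1063 imwrite_ Unsupported depth image for selected encoder is fallbacked to CV_8U.
```

View pics/5.png

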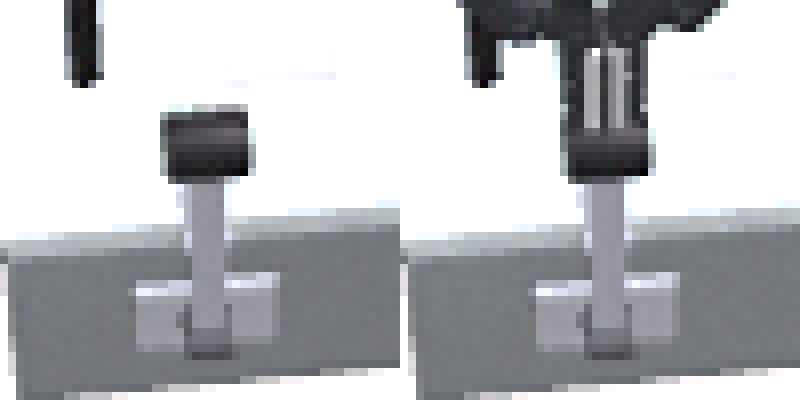

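```bash
python3 - <<'E'
from h import *
p=np.array([ 0.51860319, -0.04014328 , 0.21589161])
for d in (0,.01,.02,.03): print(d,[((proj("side",p+s*.0278*RF[:,0]+[0,0,d])-[180,110])*4).round(0) for s in(1,-1)])
p,_=tool(); print([((proj("side",p+[0,-.011,d])-[235,175])*8).round(0) for d in (0,.01,.02,.03,.04)])
E
```

```text
0 [array([[363., 251.]]), array([[274., 258.]])]
0.01 [array([[363., 239.]]), array([[273., 246.]])]
0.02 [array([[363., 227.]]), array([[272., 234.]])]
0.03 [array([[363., 215.]]), array([[272., 222.]])]
[array([[214., 204.]]), array([[214., 184.]]), array([[213., 163.]]), array([[213., 142.]]), array([[213., 121.]])]
```

```bash
python3 - <<'E'
from h import *
import cv2
p=np.array([ 0.51860319, -0.04014328 , 0.21589161])
for d in (0,.035): 
  for e in(0,.036): print(d,e,proj("top",p-(.028+.0)*RF[:,0]+e*RF[:,1]+[0,0,d]).round(1),proj("top",p-(.028+.014)*RF[:,0]+e*RF[:,1]+[0,0,d]).round(1))
a=cv2.imread("pics/1.png")[160:280,560:720];cv2.imwrite("pics/6.png",np.clip(cv2.resize(a,None,fx=5,fy=5).astype(int)*2,0,255).astype("uint8"))
E
```

```text
0 0 [[267.6 195. ]] [[266.7 200.1]]
0 0.036 [[254.3 192.7]] [[253.3 197.8]]
0.035 0 [[267.7 193.1]] [[266.8 198.4]]
0.035 0.036 [[254.  190.7]] [[253.1 196. ]]
```

View pics/6.png

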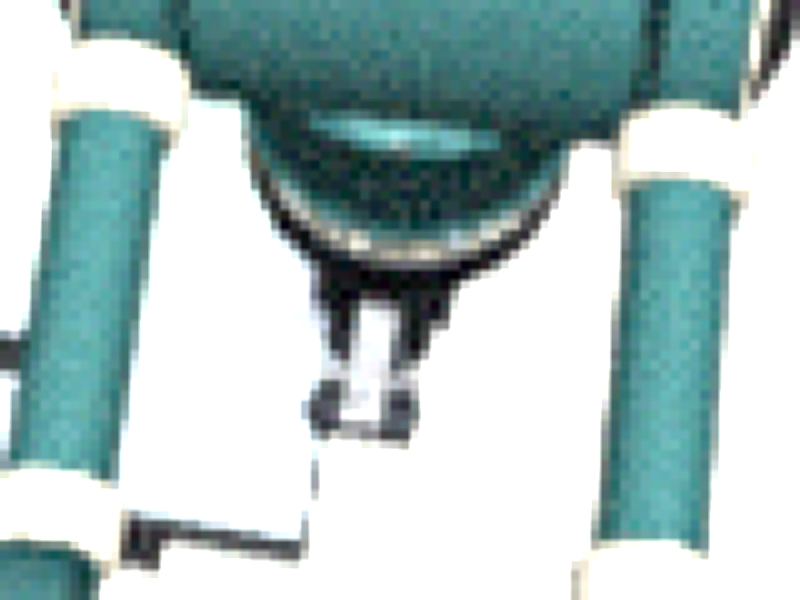

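The side picture shows the shut fingertips ending about 35 mm above the reported TCP: the pads end near row 128 where row 204 was expected, and the knob is untouched. The column in the top view agrees, so the error is in height only. I'll open, go about 3.5 cm lower in small steps and grip again.

```bash
python3 -m crank '[{"x":0,"y":0,"z":0,"twist":0,"fingers":65},{"x":0,"y":0,"z":0,"twist":0,"fingers":65},{"x":0,"y":0,"z":0,"twist":0,"fingers":65},{"x":0,"y":0,"z":0,"twist":0,"fingers":65},{"x":0,"y":0,"z":0,"twist":0,"fingers":65},{"x":0,"y":0,"z":0,"twist":0,"fingers":65},{"x":1,"y":0,"z":0,"twist":0,"fingers":65},{"x":2,"y":0,"z":0,"twist":0,"fingers":65}]'
python3 -m crank '[{"x":0.8,"y":0,"z":0,"twist":0,"fingers":65},{"x":1.5,"y":0,"z":0,"twist":0,"fingers":65},{"x":1.5,"y":0,"z":0,"twist":0,"fingers":65}]'
python3 - <<'E'
from h import *
import cv2
b=read_camera("side")[160:225,225:295,::-1]
cv2.imwrite("pics/7.png",np.clip(cv2.resize(b,None,fx=8,fy=8,interpolation=0).astype(float)*2,0,255).astype("uint8"))
E
```

```text
time_s: 3.87
ee_pos: [0.5212, -0.0394, 0.1063]
ee_rot: [0.063, 1.569, -0.111]
ft_force: [0.6, 0.0, -0.3]
gripper_width: 0.0557
time_s: 4.12
ee_pos: [0.5184, -0.0391, 0.0886]
ee_rot: [-3.103, 1.566, 3.007]
ft_force: [-0.2, 0.1, -0.1]
gripper_width: 0.0557
```

View pics/7.png

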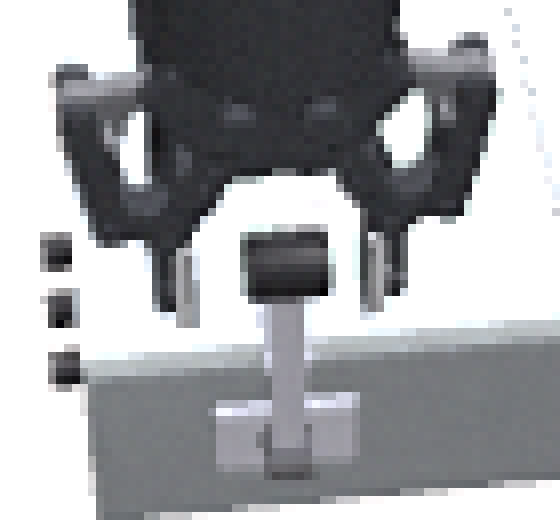

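The pads, at columns 185 and 375, now straddle the knob at (287, 265). I'll close them.

```bash
python3 -m crank '[{"x":0,"y":0,"z":0,"twist":0,"fingers":0},{"x":0,"y":0,"z":0,"twist":0,"fingers":0},{"x":0,"y":0,"z":0,"twist":0,"fingers":0},{"x":0,"y":0,"z":0,"twist":0,"fingers":0},{"x":0,"y":0,"z":0,"twist":0,"fingers":0},{"x":0,"y":0,"z":0,"twist":0,"fingers":0}]'
python3 - <<'E'
from h import *
import cv2
p,M=tool();print(M.round(3),RF.T@(p-[FX,FY,0]))
b=read_camera("side")[160:225,225:295,::-1]
cv2.imwrite("pics/8.png",np.clip(cv2.resize(b,None,fx=8,fy=8,interpolation=0).astype(float)*2,0,255).astype("uint8"))
E
```

```text
time_s: 4.67
ee_pos: [0.5214, -0.0395, 0.0921]
ee_rot: [0.002, 1.569, -0.171]
ft_force: [1.8, -1.6, 0.3]
gripper_width: 0.027
[[ 0.002  0.172  0.985]
 [-0.     0.985 -0.172]
 [-1.     0.     0.002]] [-0.02832525 -0.11331619  0.09208332]
```

View pics/8.png

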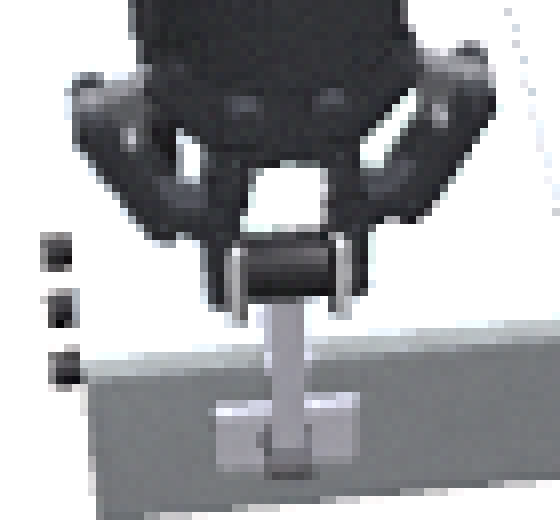

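The knob is held, with an opening of 27 mm. Next I'll swing it along the arc.

```bash
python3 -m crank '[{"x":0.05,"y":-1,"z":0,"twist":0,"fingers":0},{"x":0.2,"y":-2,"z":0,"twist":0,"fingers":0},{"x":0.45,"y":-3,"z":0,"twist":0,"fingers":0},{"x":0.85,"y":-4,"z":0,"twist":0,"fingers":0},{"x":1.35,"y":-5,"z":0,"twist":0,"fingers":0},{"x":2,"y":-6,"z":0,"twist":0,"fingers":0},{"x":2.4,"y":-6.5,"z":0,"twist":0,"fingers":0},{"x":2.9,"y":-7,"z":0,"twist":0,"fingers":0},{"x":3.4,"y":-7.5,"z":0,"twist":0,"fingers":0}]'
python3 -m crank '[{"x":0.6,"y":-0.5,"z":0,"twist":0,"fingers":0},{"x":1.3,"y":-0.95,"z":0,"twist":0,"fingers":0},{"x":2.0,"y":-1.35,"z":0,"twist":0,"fingers":0},{"x":2.8,"y":-1.7,"z":0,"twist":0,"fingers":0},{"x":3.5,"y":-1.95,"z":0,"twist":0,"fingers":0},{"x":3.9,"y":-2.1,"z":0,"twist":0,"fingers":0},{"x":3.9,"y":-2.1,"z":0,"twist":0,"fingers":0}]'
python3 - <<'E'
from h import *
import cv2
p,M=tool();print(RF.T@(p-[FX,FY,0]))
b=read_camera("side")[130:260,200:340,::-1]
cv2.imwrite("pics/9.png",np.clip(cv2.resize(b,None,fx=5,fy=4.6,interpolation=0).astype(float)*1.5,0,255).astype("uint8"))
E
```

```text
time_s: 5.47
ee_pos: [0.509, -0.1133, 0.0586]
ee_rot: [0.356, 1.568, 0.181]
ft_force: [1.4, 3.2, 6.5]
gripper_width: 0.0269
time_s: 6.05
ee_pos: [0.5052, -0.135, 0.019]
ee_rot: [-0.268, 1.568, -0.442]
ft_force: [2.6, -1.1, 4.0]
gripper_width: 0.0271
[-0.02766717 -0.21015946  0.01903083]
```

View pics/9.png

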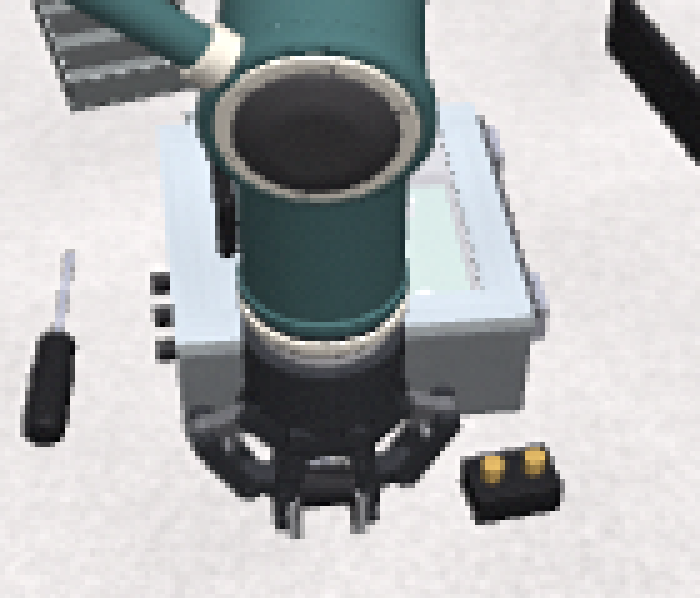

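```bash
python3 -m crank '[{"x":0.2,"y":-0.05,"z":0,"twist":0,"fingers":0},{"x":0.4,"y":-0.1,"z":0,"twist":0,"fingers":0},{"x":0.4,"y":-0.1,"z":0,"twist":0,"fingers":0}]'
python3 -m crank '[{"x":0,"y":0,"z":0,"twist":0,"fingers":65},{"x":0,"y":0,"z":0,"twist":0,"fingers":65},{"x":0,"y":0,"z":0,"twist":0,"fingers":65},{"x":0,"y":0,"z":0,"twist":0,"fingers":65},{"x":0,"y":0,"z":0,"twist":0,"fingers":65},{"x":0,"y":0,"z":0,"twist":0,"fingers":65},{"x":-2,"y":0,"z":0,"twist":0,"fingers":65},{"x":-5,"y":0,"z":0,"twist":0,"fingers":65},{"x":-8,"y":0,"z":0,"twist":0,"fingers":65},{"x":-12,"y":0,"z":0,"twist":0,"fingers":65},{"x":-16,"y":0,"z":0,"twist":0,"fingers":65},{"x":-16,"y":0,"z":0,"twist":0,"fingers":65}]'
python3 - <<'E'
from h import *
import cv2
p,M=tool();print(p,RF.T@(p-[FX,FY,0]),M.round(3))
h=fw([-.065,.02,.131]); print("above handle d",delta(h+[0,0,.06-.054]), "at", delta(h-[0,0,.054]))
b=read_camera("side")[130:260,200:340,::-1]
cv2.imwrite("pics/10.png",np.clip(cv2.resize(b,None,fx=5,fy=4.6,interpolation=0).astype(float)*1.5,0,255).astype("uint8"))
E
```

```text
time_s: 6.35
ee_pos: [0.5051, -0.136, 0.0156]
ee_rot: [-0.392, 1.568, -0.565]
ft_force: [1.3, -3.4, 5.7]
gripper_width: 0.0271
time_s: 7.35
ee_pos: [0.5095, -0.1367, 0.184]
ee_rot: [-0.138, 1.555, -0.311]
ft_force: [1.7, -0.2, 1.5]
gripper_width: 0.0554
[ 0.50948398 -0.13667891  0.18395968] [-0.02320155 -0.21108899  0.18395968] [[ 0.015  0.172  0.985]
 [-0.005  0.985 -0.172]
 [-1.    -0.002  0.015]]
above handle d [ 4.58274159 23.1222503  -4.23136688] at [10.58202548 23.13497017 -4.32318733]
```

View pics/10.png

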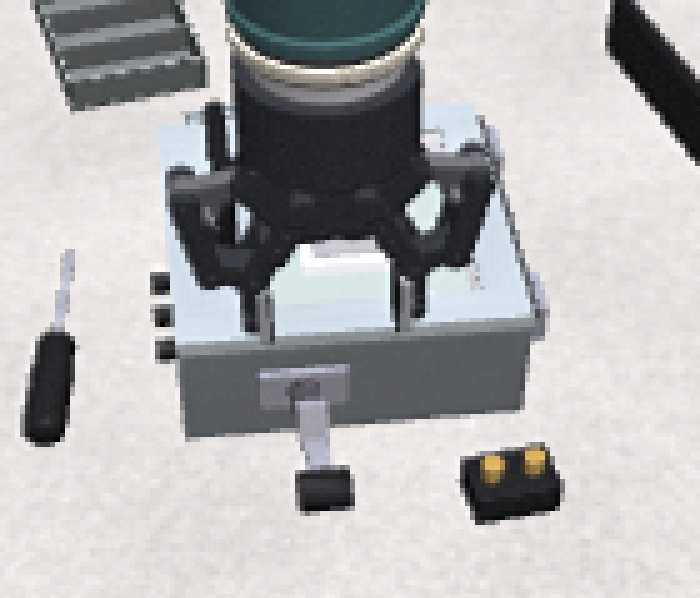

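The lever is out, with its knob at (326, 490), and the bystanders are untouched. I'll move over the handle at the current height.

```bash
python3 -m crank '[{"x":1,"y":23.1,"z":-4.1,"twist":0,"fingers":65},{"x":1,"y":23.1,"z":-4.1,"twist":0,"fingers":65},{"x":1,"y":23.1,"z":-4.1,"twist":0,"fingers":65},{"x":1,"y":23.1,"z":-4.1,"twist":0,"fingers":65},{"x":1,"y":23.1,"z":-4.1,"twist":0,"fingers":65},{"x":1,"y":23.1,"z":-4.1,"twist":0,"fingers":65},{"x":1,"y":23.1,"z":-4.1,"twist":0,"fingers":65},{"x":1,"y":23.1,"z":-4.1,"twist":0,"fingers":65}]'
python3 - <<'E'
from h import *
import cv2
p,M=tool();print(p,RF.T@(p-[FX,FY,0]),M.round(3))
h=fw([-.065,.02,.131]); print("at", delta(h-[0,0,.054]))
b=read_camera("side")[100:230,200:340,::-1]
cv2.imwrite("pics/11.png",np.clip(cv2.resize(b,None,fx=5,fy=4.6,interpolation=0).astype(float)*1.5,0,255).astype("uint8"))
b=read_camera("top")[100:230,180:320,::-1]
cv2.imwrite("pics/11t.png",np.clip(cv2.resize(b,None,fx=5,fy=4.6,interpolation=0).astype(float)*1.5,0,255).astype("uint8"))
E
```

```text
time_s: 8.07
ee_pos: [0.502, 0.1008, 0.1629]
ee_rot: [-2.664, 1.568, -2.834]
ft_force: [-0.1, -0.1, 0.6]
gripper_width: 0.0553
[0.50200021 0.10079765 0.16286585] [-0.0717083   0.02150125  0.16286585] [[-0.003  0.169  0.986]
 [-0.001  0.986 -0.169]
 [-1.    -0.001 -0.002]]
at [ 8.58515302 -0.14244819  0.69053908]
```

View pics/11.png

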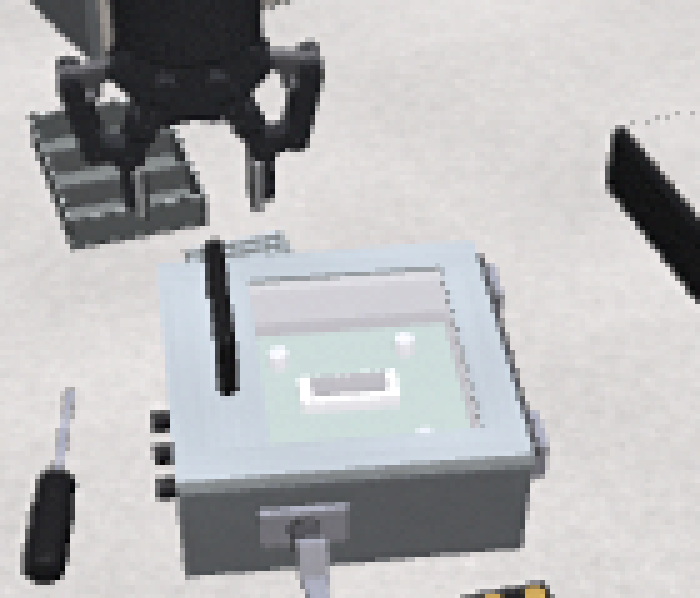

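View pics/11t.png

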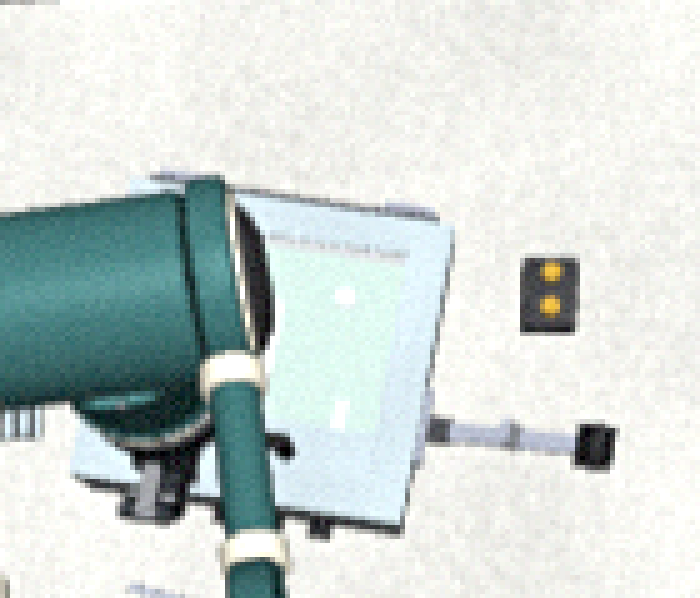

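```bash
python3 - <<'E'
from h import *
import cv2
p,M=tool();o=get_obs();print(p,o["qpos"].round(3))
for d in(0,.04): print(d,[ (proj(n,p+s*.028*RF[:,0]+[0,0,d])-off)*sc for n,off,sc in(("side",[200,100],[5,4.6]),("top",[180,100],[5,4.6])) for s in(-1,1)])
b=read_camera("top")[170:230,180:260,::-1]
cv2.imwrite("pics/12t.png",np.clip(cv2.resize(b,None,fx=10,fy=10,interpolation=3).astype(float)*2,0,255).astype("uint8"))
E
```

```text
[0.50256585 0.09904927 0.16341462] [ 1.460e-01 -2.000e-02  1.983e+00 -1.000e-03  1.180e+00  3.200e-01]
0 [array([[155.83014464, 258.49866849]]), array([[254.67465425, 251.64241189]]), array([[186.71521165, 475.89735302]]), array([[205.55000268, 385.97524089]])]
0.04 [array([[150.71484396, 207.7352573 ]]), array([[252.41627903, 200.87194628]]), array([[178.8135574 , 467.67275566]]), array([[198.36833199, 374.68277316]])]
```

View pics/12t.png

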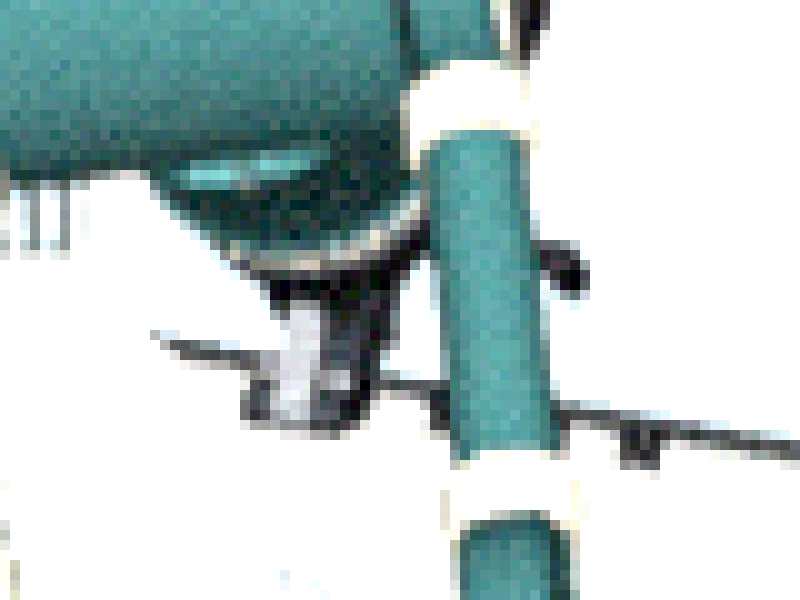

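The projections agree with the measured pose to within a few mm sideways, given the 35 mm height offset. I'll go down over the bar.

```bash
python3 -m crank '[{"x":3,"y":0,"z":0.6,"twist":0,"fingers":65},{"x":5,"y":0,"z":0.6,"twist":0,"fingers":65},{"x":7,"y":0,"z":0.6,"twist":0,"fingers":65},{"x":8.2,"y":0,"z":0.6,"twist":0,"fingers":65},{"x":8.5,"y":0,"z":0.6,"twist":0,"fingers":65},{"x":8.5,"y":0,"z":0.6,"twist":0,"fingers":65}]'
python3 - <<'E'
from h import *
import cv2
p,M=tool();print(p,RF.T@(p-[FX,FY,0]),M.round(3))
b=read_camera("side")[110:230,210:340,::-1]
cv2.imwrite("pics/13.png",np.clip(cv2.resize(b,None,fx=5,fy=5,interpolation=0).astype(float)*1.5,0,255).astype("uint8"))
E
```

```text
time_s: 8.72
ee_pos: [0.5083, 0.0976, 0.0784]
ee_rot: [-2.779, 1.568, -2.954]
ft_force: [0.1, -0.1, -0.9]
gripper_width: 0.0554
[0.50829341 0.09763887 0.07838462] [-0.06496307  0.01948034  0.07838462] [[-0.002  0.174  0.985]
 [-0.     0.985 -0.174]
 [-1.    -0.001 -0.002]]
```

View pics/13.png

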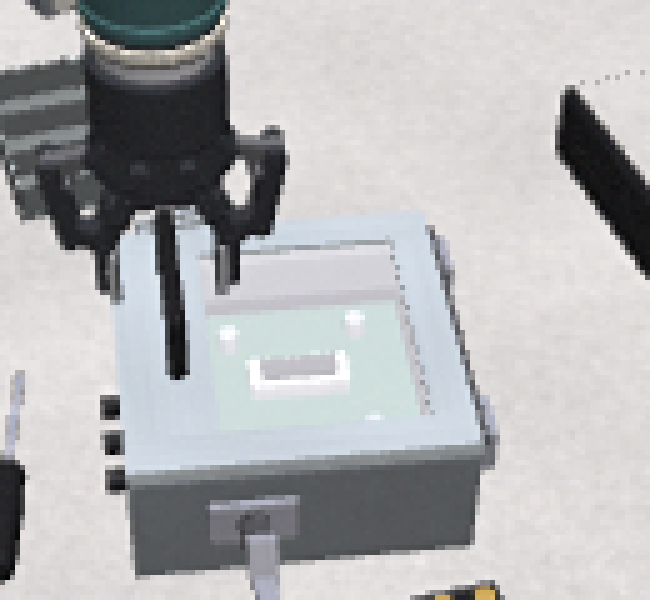

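The fingers are on either side of the bar, at about (115, 290) and (228, 285) with the bar at (170, 260). I'll close.

```bash
python3 -m crank '[{"x":0,"y":0,"z":0,"twist":0,"fingers":0},{"x":0,"y":0,"z":0,"twist":0,"fingers":0},{"x":0,"y":0,"z":0,"twist":0,"fingers":0},{"x":0,"y":0,"z":0,"twist":0,"fingers":0},{"x":0,"y":0,"z":0,"twist":0,"fingers":0},{"x":0,"y":0,"z":0,"twist":0,"fingers":0},{"x":0,"y":0,"z":0,"twist":0,"fingers":0},{"x":0,"y":0,"z":0,"twist":0,"fingers":0}]'
python3 - <<'E'
from h import *
import cv2
p,M=tool();print(p,RF.T@(p-[FX,FY,0]))
b=read_camera("side")[110:230,210:340,::-1]
cv2.imwrite("pics/14.png",np.clip(cv2.resize(b,None,fx=5,fy=5,interpolation=0).astype(float)*1.5,0,255).astype("uint8"))
for t in np.linspace(0,.87,16): 
  c,s=np.cos(t),np.sin(t);print("%.2f x %.2f z %.2f"%(t,-100*(.165*s+.05*c-.05),100*(-.165*c+.05*s+.165)))
E
```

```text
time_s: 9.43
ee_pos: [0.5094, 0.099, 0.0807]
ee_rot: [0.469, 1.57, 0.296]
ft_force: [-2.4, -0.6, 5.8]
gripper_width: 0.0099
[0.50938424 0.09896004 0.08067098] [-0.06411758  0.02097049  0.08067098]
0.00 x -0.00 z 0.00
0.06 x -0.95 z 0.32
0.12 x -1.88 z 0.69
0.17 x -2.78 z 1.11
0.23 x -3.66 z 1.59
0.29 x -4.51 z 2.12
0.35 x -5.33 z 2.69
0.41 x -6.11 z 3.32
0.46 x -6.86 z 3.98
0.52 x -7.56 z 4.69
0.58 x -8.22 z 5.44
0.64 x -8.84 z 6.22
0.70 x -9.42 z 7.04
0.75 x -9.94 z 7.90
0.81 x -10.41 z 8.78
0.87 x -10.84 z 9.68
```

View pics/14.png

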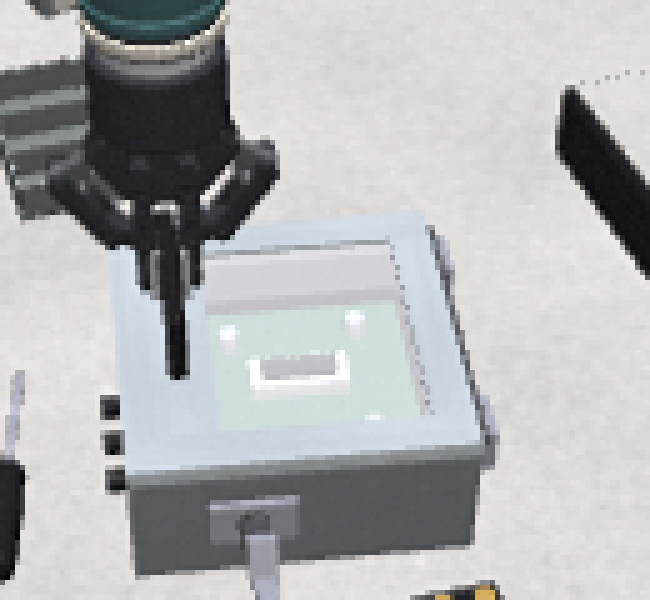

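The bar is gripped, with an opening of 10 mm. I'll raise it along the hinge arc.

```bash
python3 -m crank '[{"x":-0.95,"y":0,"z":0.32,"twist":0,"fingers":0},{"x":-1.88,"y":0,"z":0.69,"twist":0,"fingers":0},{"x":-2.78,"y":0,"z":1.11,"twist":0,"fingers":0},{"x":-3.66,"y":0,"z":1.59,"twist":0,"fingers":0},{"x":-4.51,"y":0,"z":2.12,"twist":0,"fingers":0},{"x":-5.33,"y":0,"z":2.69,"twist":0,"fingers":0}]'
python3 - <<'E'
from h import *
import cv2
p,M=tool();print(p,RF.T@(p-[FX,FY,0]))
b=read_camera("side")[90:230,200:340,::-1]
cv2.imwrite("pics/15.png",np.clip(cv2.resize(b,None,fx=4,fy=4,interpolation=0).astype(float)*1.5,0,255).astype("uint8"))
E
```

```text
time_s: 9.98
ee_pos: [0.534, 0.0947, 0.1332]
ee_rot: [3.054, 1.566, 2.881]
ft_force: [-4.6, 6.2, -3.7]
gripper_width: 0.0097
[0.53395366 0.09471516 0.13323135] [-0.03918428  0.02104574  0.13323135]
```

View pics/15.png

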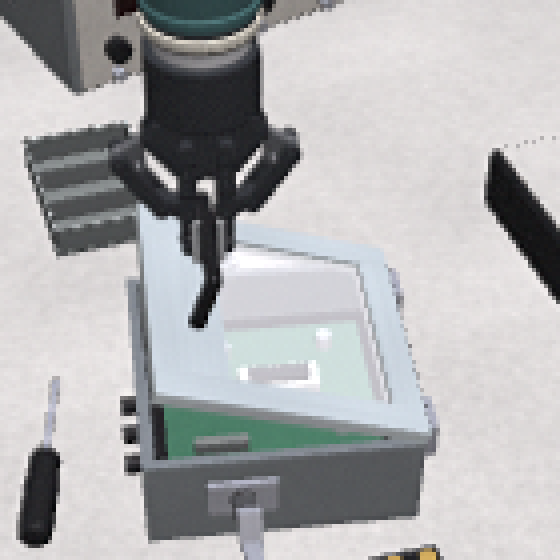

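The cover is following at about 20 degrees. I'll carry on to 50.

```bash
python3 -m crank '[{"x":-0.78,"y":0,"z":0.63,"twist":0,"fingers":0},{"x":-1.53,"y":0,"z":1.29,"twist":0,"fingers":0},{"x":-2.23,"y":0,"z":2.0,"twist":0,"fingers":0},{"x":-2.89,"y":0,"z":2.75,"twist":0,"fingers":0},{"x":-3.51,"y":0,"z":3.53,"twist":0,"fingers":0},{"x":-4.09,"y":0,"z":4.35,"twist":0,"fingers":0},{"x":-4.61,"y":0,"z":5.21,"twist":0,"fingers":0},{"x":-5.08,"y":0,"z":6.09,"twist":0,"fingers":0},{"x":-5.51,"y":0,"z":6.99,"twist":0,"fingers":0},{"x":-5.51,"y":0,"z":6.99,"twist":0,"fingers":0},{"x":-5.51,"y":0,"z":6.99,"twist":0,"fingers":0},{"x":-5.51,"y":0,"z":6.99,"twist":0,"fingers":0}]'
python3 - <<'E'
from h import *
import cv2
p,M=tool();print(p,RF.T@(p-[FX,FY,0]))
for t in(.76,.82,.87,.92,.98):
  c,s=np.cos(t),np.sin(t)
  L=[[-.165,y,.05] for y in(.065,-.025)]+[[-.2,-.1,.01],[-.2,.1,.01]]
  W=[fw([.1+x*c+z*s,y,.081-x*s+z*c]) for x,y,z in L]
  print(t,((proj("side",W)-[190,60])*4).round(0).tolist(), proj("top",W[2:]).round(1).tolist())
b=read_camera("side")[60:250,190:350,::-1]
cv2.imwrite("pics/16.png",np.clip(cv2.resize(b,None,fx=4,fy=4,interpolation=3)[:600].astype(float)*1.5,0,255).astype("uint8"))
b=read_camera("top")[80:230,160:310,::-1]
cv2.imwrite("pics/16t.png",np.clip(cv2.resize(b,None,fx=4,fy=4,interpolation=3).astype(float)*1.5,0,255).astype("uint8"))
E
```

```text
time_s: 11.03
ee_pos: [0.6057, 0.0826, 0.193]
ee_rot: [0.556, 1.567, 0.383]
ft_force: [-8.1, 2.4, 13.4]
gripper_width: 0.0096
[0.60567768 0.08257847 0.1929622 ] [0.03355782 0.02151669 0.1929622 ]
0.76 [[318.0, 257.0], [334.0, 339.0], [264.0, 428.0], [238.0, 239.0]] [[263.6, 185.9], [189.6, 173.2]]
0.82 [[331.0, 251.0], [348.0, 332.0], [278.0, 417.0], [250.0, 229.0]] [[264.2, 182.1], [189.8, 169.3]]
0.87 [[342.0, 245.0], [360.0, 327.0], [291.0, 408.0], [261.0, 220.0]] [[264.7, 178.8], [190.0, 166.0]]
0.92 [[353.0, 241.0], [372.0, 322.0], [304.0, 400.0], [272.0, 213.0]] [[265.2, 175.4], [190.2, 162.6]]
0.98 [[368.0, 236.0], [387.0, 317.0], [321.0, 391.0], [287.0, 204.0]] [[265.9, 171.1], [190.6, 158.3]]
```

View pics/16.png

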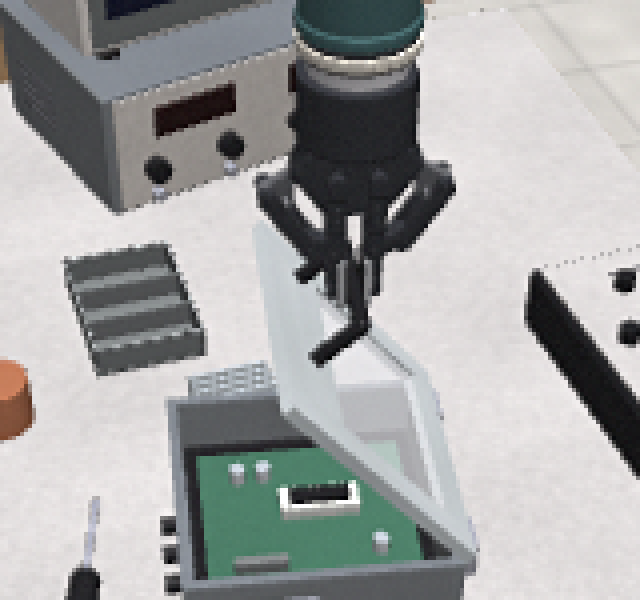

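View pics/16t.png

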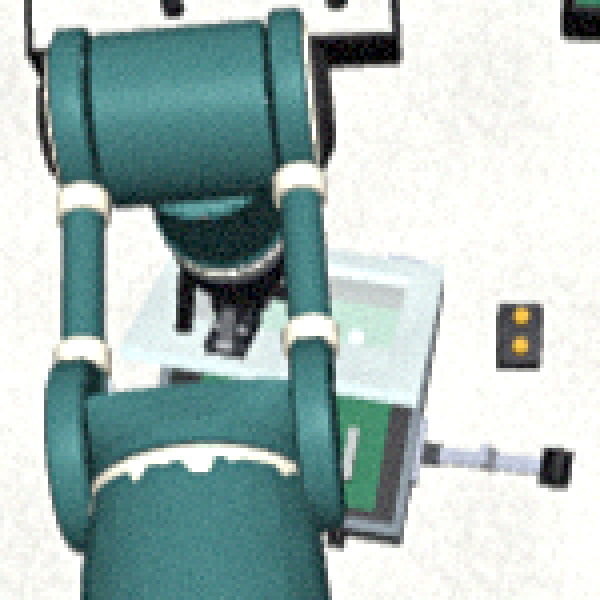

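In the side view the panel's front corners, at (286, 407) and (258, 222), correspond to about 0.86 rad. The top view gives about 0.84, and the lever is still out with its knob at (555, 468). I'll check that it holds steady.

```bash
python3 -m crank '[{"x":0,"y":0,"z":0,"twist":0,"fingers":0},{"x":0,"y":0,"z":0,"twist":0,"fingers":0},{"x":0,"y":0,"z":0,"twist":0,"fingers":0},{"x":0,"y":0,"z":0,"twist":0,"fingers":0},{"x":0,"y":0,"z":0,"twist":0,"fingers":0},{"x":0,"y":0,"z":0,"twist":0,"fingers":0},{"x":0,"y":0,"z":0,"twist":0,"fingers":0},{"x":0,"y":0,"z":0,"twist":0,"fingers":0}]'
python3 - <<'E'
from h import *
import cv2
a=cv2.imread("pics/16.png");o=get_obs();print(o["ee_pos"],abs(o["dq"]).max())
b=np.clip(cv2.resize(read_camera("side")[60:250,190:350,::-1],None,fx=4,fy=4,interpolation=3)[:600].astype(float)*1.5,0,255)
print(abs(a-b).mean(), (abs(a-b).max(2)>60).sum())
cv2.imwrite("pics/17.png",b.astype("uint8")); cv2.imwrite("pics/17f.png",read_camera("side")[:,:,::-1])
E
```

```text
time_s: 11.8
ee_pos: [0.6055, 0.0826, 0.1929]
ee_rot: [0.548, 1.567, 0.375]
ft_force: [-6.4, 3.1, 12.4]
gripper_width: 0.0095
[0.60548957 0.08262308 0.1928865 ] 0.0024200673351544677
1.2209027777777777 48
```

View pics/17f.png

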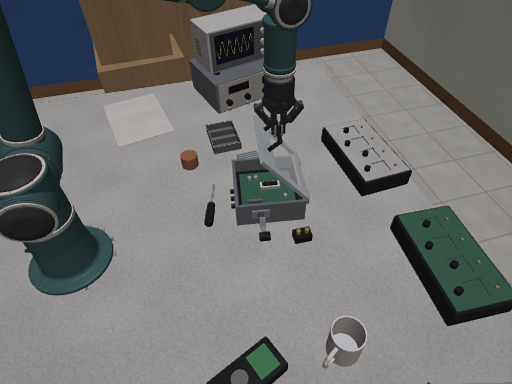

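The cover is steady, the lever is out with its knob at (265, 236), and the bystanders have not moved. I'll hand the job in.

```bash
python3 -c "
from rig import *
print(close_job())"
```

```text
the job is handed in; nothing more can be done
None
```

I swung the lever out to its stop with the cover still closed. Then I raised the cover by its bar handle to about 49 degrees and handed the job in at about 12 s with the gripper still holding it.

**Last checks:**
- **Angle:** the side view gave about 0.86 rad and the top view about 0.84. Both are inside the 0.76 to 0.98 window.
- **Steadiness:** over the last 0.8 s the arm moved only about 0.2 mm. The pictures before and after showed no visible change.
- **Grip:** the finger opening was 9.5 mm on the 12 mm bar. The 27 mm reading on the 28 mm knob was also low. The wrist force was about 14 N.
- **Lever:** it was still fully out in the last pictures, at about 1.3 rad judged from how far I moved the knob.
- **Bystanders:** they were in the same places in the pictures. The tray and heat sink were only judged by eye.

**What failed or disagreed:**
- **Refused call:** one move call was refused as invalid input. It went through once every row had all five keys.
- **Missed first grip:** my first grip on the knob closed on nothing. The pictures showed the real fingertips about 35 mm above the reported TCP, and both later grasps worked with that allowance. I did not find the cause.

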